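Gauge the tube adapters and reject the clogged one

TASK

One of the two square aluminium tube adapters is clogged inside. Try the handled plug gauge in their bores to find out which, and leave the gauge standing fully home in the adapter that takes it, with that adapter left standing where it was. Then push the other adapter, upright and down at bench level, through the swing gate into the white reject pen, far enough in that both gate leaves swing shut behind it, and do not knock the dish, tape roll or jar about.

Things in the scene. Friction and masses are not known exactly. Their poses are not given: they have to be found in the camera images.
- gauge_grip (a point): centre of the black handle (26 mm diameter, 62 mm long) of the upright plug gauge, 122 mm tall, 0.22 kg; z axis up along it. Below the handle a steel collar, 38 mm diameter, 6 mm thick, then a steel pin, 25 mm diameter, 54 mm long, its end tapered; the tip is 91 mm below this point. It starts hanging by its collar in the grey holder, tip 6 mm above the bench, and lifts straight out
- gauge_collar (a point): centre of the underside of the gauge's collar, 37 mm below the handle centre and 54 mm above the pin tip; z axis up along the gauge
- stand: grey round fixed gauge holder, 60 mm tall, 56 mm across at the foot (76 mm thin base disc), 31 mm hole; origin at the centre of its underside
- adapter_1_mid (a point): centre of a loose square aluminium tube adapter block, 60 x 60 x 66 mm high, about 0.41 kg, a blind round bore in the middle of its top; 33 mm above its underside; x, y axes square to its sides, z up. The two adapters look alike; exactly one, changing from run to run, is clogged
- adapter_1_mouth (a point): centre of the bore's mouth on that adapter's top, 66 mm above its underside; z up. Mouth 28 mm across, 10 mm deep; below it a hidden captive liner, either 30 mm wide (the gauge's 54 mm pin goes right in until its collar lies on the top) or clogged to 20 mm (the pin stops after 11 to 14 mm, its collar some 40 mm above the top)
- adapter_2_mid (a point): centre of a loose square aluminium tube adapter block, 60 x 60 x 66 mm high, about 0.41 kg, a blind round bore in the middle of its top; 33 mm above its underside; x, y axes square to its sides, z up. The two adapters look alike; exactly one, changing from run to run, is clogged
- adapter_2_mouth (a point): centre of the bore's mouth on that adapter's top, 66 mm above its underside; z up. Mouth 28 mm across, 10 mm deep; below it a hidden captive liner, either 30 mm wide (the gauge's 54 mm pin goes right in until its collar lies on the top) or clogged to 20 mm (the pin stops after 11 to 14 mm, its collar some 40 mm above the top)
- gate (a point): on the bench, middle of the gateway of the white reject pen: fixed, open-topped, no floor, walls 48 mm high, 8 mm thick, 150 mm wide outside, 134 mm inside. x axis points level into the pen (back wall's inner face 197 mm from here), y along the gateway, z up. Gateway 114 mm wide, shut by two grey leaves that open inwards only
- leaf_left (a joint): angle of the gate leaf hinged at the gateway's +y side, 0 shut, up to 1.5 rad open into the pen. Leaf 54 mm long from its hinge, 44 mm tall, 5 mm thick; a weak spring (under 1 N at its edge) shuts it once nothing is within its sweep, i.e. when the adapter's near side is over 55 mm beyond the gate
- leaf_right (a joint): the same for the leaf hinged at the gateway's -y side
- dish: closed glass petri dish, 96 mm diameter, 18 mm high, bystander; origin at the centre of its underside
- tape: green roll of tape lying flat, 68 mm diameter, 22 mm high, bystander; origin at the centre of its underside
- jar: glass specimen jar with black lid, 64 mm diameter, 85 mm high, bystander; origin at the centre of its underside

How it is judged:
On the way, in this order (a step that is already met when the one before it is completed fails the run):
1. the gauge stands fully home in one of the adapters, collar down on its top (((z of gauge_collar in the frame of adapter_1_mouth below 0.006 m and horizontal distance between gauge_collar and adapter_1_mouth below 0.008 m and angle between gauge_collar's own z axis and vertical below 0.15 rad) or (z of gauge_collar in the frame of adapter_2_mouth below 0.006 m and horizontal distance between gauge_collar and adapter_2_mouth below 0.008 m and angle between gauge_collar's own z axis and vertical below 0.15 rad))), for 0.2 s.
2. while the gauge stands in the one adapter, the other goes through the gateway at bench level (its underside less than 27 mm up), swinging a leaf open ((((z of gauge_collar in the frame of adapter_2_mouth below 0.006 m and horizontal distance between gauge_collar and adapter_2_mouth below 0.008 m and angle between gauge_collar's own z axis and vertical below 0.15 rad) and x of adapter_1_mid in the frame of gate between -0.05 and 0.06 m and y of adapter_1_mid in the frame of gate between -0.04 and 0.04 m and height (world z) of adapter_1_mid below 0.06 m and value of joint any of leaf_left, leaf_right above 0.4 rad) or ((z of gauge_collar in the frame of adapter_1_mouth below 0.006 m and horizontal distance between gauge_collar and adapter_1_mouth below 0.008 m and angle between gauge_collar's own z axis and vertical below 0.15 rad) and x of adapter_2_mid in the frame of gate between -0.05 and 0.06 m and y of adapter_2_mid in the frame of gate between -0.04 and 0.04 m and height (world z) of adapter_2_mid below 0.06 m and value of joint any of leaf_left, leaf_right above 0.4 rad))), for 0.05 s.
At the end, for the whole second after the job is handed in: gauge fully home in the adapter that takes it (collar within 6 mm of its top, 8 mm of centre), which is upright and within 50 mm of its start; the other upright on the bench in the pen, its centre 60 to 190 mm past the gate, 60 mm of mid-line; both leaves shut (under 0.15 rad) ((((z of gauge_collar in the frame of adapter_2_mouth below 0.006 m and horizontal distance between gauge_collar and adapter_2_mouth below 0.008 m and angle between gauge_collar's own z axis and vertical below 0.15 rad) and distance of adapter_2_mid from where it was at the start of the episode below 0.05 m and angle between adapter_2_mid's own z axis and vertical below 0.1 rad and x of adapter_1_mid in the frame of gate between 0.06 and 0.19 m and y of adapter_1_mid in the frame of gate between -0.06 and 0.06 m and height (world z) of adapter_1_mid between 0.02 and 0.042 m and angle between adapter_1_mid's own z axis and vertical below 0.15 rad and value of joint each of leaf_left, leaf_right below 0.15 rad) or ((z of gauge_collar in the frame of adapter_1_mouth below 0.006 m and horizontal distance between gauge_collar and adapter_1_mouth below 0.008 m and angle between gauge_collar's own z axis and vertical below 0.15 rad) and distance of adapter_1_mid from where it was at the start of the episode below 0.05 m and angle between adapter_1_mid's own z axis and vertical below 0.1 rad and x of adapter_2_mid in the frame of gate between 0.06 and 0.19 m and y of adapter_2_mid in the frame of gate between -0.06 and 0.06 m and height (world z) of adapter_2_mid between 0.02 and 0.042 m and angle between adapter_2_mid's own z axis and vertical below 0.15 rad and value of joint each of leaf_left, leaf_right below 0.15 rad))); the robot touches nothing.
It fails at once if the dish is moved more than 40 mm or tipped over (distance of dish from where it was at the start of the episode above 0.04 m or angle between dish's own z axis and vertical above 0.5 rad).
It fails at once if the tape is moved more than 40 mm or tipped over (distance of tape from where it was at the start of the episode above 0.04 m or angle between tape's own z axis and vertical above 0.5 rad).
It fails at once if the jar is moved more than 40 mm or tipped over (distance of jar from where it was at the start of the episode above 0.04 m or angle between jar's own z axis and vertical above 0.5 rad).
It also fails if it takes over 72 s, if anything falls off the work surface, if the arm or the gripper's body presses on something with over 40 N, if the wrist force passes 120 N, or if a joint passes its speed limit or range.

ROBOT

A 6-joint arm with a two-finger parallel gripper is mounted at the origin on the work surface. World frame = base frame: x ahead of the robot, y to its left, z up, the work surface at z = 0. Lengths are in m, angles in rad, forces in N, time in s.
With the tool pointing down it reaches from about 0.425 to 0.95 m from the base axis. Payload 3.5 kg.
Tool frame: the origin (TCP) lies midway between the tips of the shut fingers; the grasp point (between the pads) lies 19 mm behind it; x points along the fingers, y is the direction in which the jaws open and shut, and the axes are right-handed (so a half turn about x gives the same grasp; the last joint's range is limited). The gripper opens to 85 mm and grips with 20 to 120 N. Pads are 22 mm wide; open, the fingers measure 114 mm over their backs; the gripper's body (76 mm by 85 mm) begins 54 mm behind the grasp point. The pads swing forward as they close: fully open they stand 13 mm farther back than shut.
Start: joints at [-0.15, 0.286, 1.577, -0, 1.279, -0.15], TCP at [0.675, 0, 0.231] pointing down, gripper open.
Joint ranges: [-2.77, 2.77], [-0.9, 2.22], [0.21, 2.48], [-1.53, 4.67], [0.24, 2.81], [-2.84, 2.84]. Speed limits (rad/s): [2.79, 2.79, 3.14, 3.14, 3.14, 3.14].

INTERFACE

Orientations are given as a unit quaternion [x, y, z, w].
In Python, from plant import sensors, optics, ctrl gives the robot as it stands.
- The arm moves only by the tool arm_command, never from a script. Its argument "increments" is a list that holds one entry, the list of rows, each a list of 4 numbers: the shift along the tool's x, y, z in cm, then the turn about the tool's x in rad. A call has 1 to 20 rows; each row shifts and turns the commanded pose from where the row before left it, along the tool's axes as they then stand; what a row does not reach is not made up. A row lasts 1/8 s, in which the tool goes at most 62.5 mm and 10.7 degrees, less where a joint would pass 70% of its speed; a pose out of reach is approached as far as the arm can. A call with a gripper value outside its range is refused whole. "grip" is the finger opening in cm, from 0 to 8.54, set as the call begins (left out, the last holds). The fingers move at their own pace and stop on an object; "grip_force" is the grip in N (left out, the last holds). Time passes only in rows, so rows that do not move let the fingers close. It gives the time, the measured TCP pose, the force and the opening at its end, in the units of the state.
- sensors.get_state(): the state, without advancing time (a new reading comes with each control period).
- optics.read_camera(name): name is "scene" or "side" or "wrist"; returns the picture (384x512x3 uint8, blue, green, red); there is no depth.
- optics.camera_model(name): a dict with "camera_matrix" (3x3 intrinsics, pixels), "world_from_camera" (4x4, takes a point from camera to world coordinates); the wrist camera has in their place "mount" (4x4, takes a point from camera to tool coordinates, whose origin is the TCP and whose axes are the tool frame's). Camera axes: x right, y up, looking along -z (the intrinsics and any distortion apply to the point x, -y, -z); pixel columns grow to the right and rows downward; lengths in m; the calibration is good to about 2 mm. A picture is of the moment at which its call begins: read the wrist's pose just before it. camera_model takes no time and is no camera call.
- ctrl.sign_off(): hands the job in, once; it reports no verdict.
Trained networks look in the newest picture that a camera, given by its name, has taken for a name from the list of things; names that differ only in an ending like _2 or _b are one class to them, and where a whole thing is asked for, a point or a joint stands for the part that bears it (a point fixed in the world has none). Each returns a list of dicts, best first, with "conf" (0 to 1); they miss things now and then, are a little off and sometimes report something else, mostly with a low value. They report only what shows in the picture. A call takes as long as a camera call.
- optics.boxes_of(camera, query): "at" ([row, column] in pixels, amid what is visible of it).
- optics.place_of(camera, query): "at" ([row, column] in pixels: a listed point, or the origin of a listed thing).
The state is a dict: "time": time; "qpos": joint angles; "dq": joint speeds; "joint_efforts": joint torques, N m; "eef_pos": TCP position; "tcp_rot": TCP orientation; "contact_force": force on the tool from outside, world axes, zero at the start; "wrist_torque": the same for the moment, N m; "opening": opening from 0.0 (shut) to 1.0 (fully open).
Only numpy, scipy, OpenCV 4.12 (cv2) and the standard library are available. Lean on these libraries where they do the work, as an engineer would, in place of code of your own. Each camera call takes 0.05 s, during which the arm holds its last target.

## Working session

There is one attempt and no reset: what is moved stays moved. The work goes in short steps, Python scripts to look and compute and a tool call to move; the robot and the scene stay as the last step left them, time stands still between calls to the robot, and variables do not carry over. Pictures are saved under pics/ and viewed, and the job is handed in when it is done.

Besides the shell and the picture viewer there is one more tool, called as a command line: name --argument value ..., lists and objects as JSON in quotes. arm_command: Moves the arm, as the interface text tells. Its arguments: {"type":"object","properties":{"increments":{"type":"array","items":{"type":"array","items":{"type":"array","items":{"type":"number"}}}},"grip":{"type":"number"},"grip_force":{"type":"number"}},"required":["increments"]}

```bash
ls; mkdir -p pics; python3 - <<'E'
from plant import sensors, optics, ctrl
import cv2, json
s=sensors.get_state(); print(s)
for c in ["scene","side","wrist"]:
    im=optics.read_camera(c); cv2.imwrite(f"pics/{c}0.png",im)
    print(c,optics.camera_model(c))
    for q in ["gauge_grip","gauge_collar","stand","adapter_1_mid","adapter_1_mouth","gate","dish","tape","jar"]:
        print(q,[(d['at'],round(d['conf'],2)) for d in optics.place_of(c,q)[:4]])
E
```

```text
pics
{'time': 0.0, 'qpos': array([-1.50010656e-01,  2.87150902e-01,  1.57817149e+00,  3.35605007e-05,
        1.27858155e+00, -1.50006915e-01]), 'dq': array([ 0.00136904, -0.00048278, -0.00040155,  0.00114453,  0.00025989,
        0.00075309]), 'joint_efforts': array([-1.79628755e-04, -4.05981302e+01, -2.92628127e+01, -1.54224781e-04,
        5.81841552e-03,  3.74769741e-06]), 'eef_pos': array([6.74351347e-01, 1.28544388e-04, 2.29959996e-01]), 'tcp_rot': array([ 0.49952719,  0.50066073, -0.50047887,  0.49933188]), 'contact_force': array([0.2457784 , 0.08821415, 0.45088856]), 'wrist_torque': array([-0.01400784,  0.0415279 ,  0.05940096]), 'opening': 0.9959756842559279}
scene {'camera_matrix': array([[484.34208871,   0.        , 255.49381067],
       [  0.        , 484.34208871, 187.58990471],
       [  0.        ,   0.        ,   1.        ]]), 'world_from_camera': array([[ 0.6256203 , -0.65827886,  0.41865043,  0.98234872],
       [ 0.77997747,  0.53833401, -0.31911071, -0.32760148],
       [-0.01530993,  0.52618004,  0.85023536,  0.94668057],
       [ 0.        ,  0.        ,  0.   
[... 1189 characters left out ...]
98651,   0.        , 248.27557156],
       [  0.        , 320.32898651, 193.77854413],
       [  0.        ,   0.        ,   1.        ]]), 'mount': array([[ 2.93953460e-04,  3.25708731e-01, -9.45470114e-01,
        -1.42337415e-01],
       [ 9.99999913e-01, -3.76681562e-04,  1.81142648e-04,
        -2.53053813e-04],
       [-2.97141418e-04, -9.45470085e-01, -3.25708813e-01,
        -8.59211196e-02],
       [ 0.00000000e+00,  0.00000000e+00,  0.00000000e+00,
         1.00000000e+00]])}
gauge_grip []
gauge_collar [([98.2, 28.1], 0.68)]
stand [([91.8, 62.0], 0.84)]
adapter_1_mid []
adapter_1_mouth []
gate []
dish [([279.6, 271.1], 0.68)]
tape [([285.1, 44.4], 0.9)]
jar [([167.1, 271.7], 0.72)]
```

View pics/scene0.png

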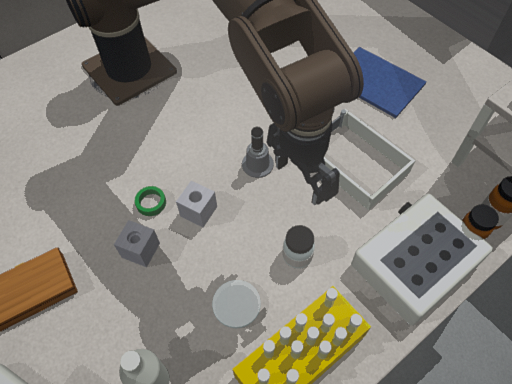

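View pics/side0.png

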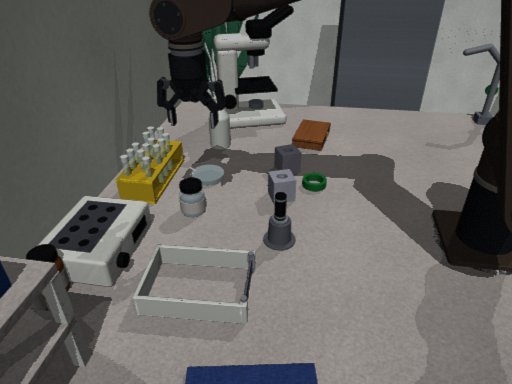

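View pics/wrist0.png

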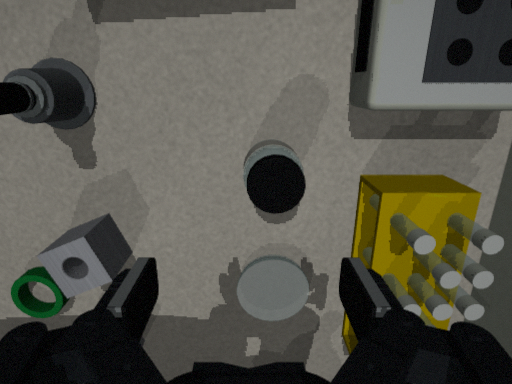

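```bash
cat > h.py <<'E'
from plant import sensors, optics, ctrl
import numpy as np, cv2
from scipy.spatial.transform import Rotation as R
CM={c:optics.camera_model(c) for c in ["scene","side","wrist"]}
def T(c,s=None):
    if c!="wrist": return np.array(CM[c]["world_from_camera"])
    s=s or sensors.get_state(); M=np.eye(4); M[:3,:3]=R.from_quat(s['tcp_rot']).as_matrix(); M[:3,3]=s['eef_pos']
    return M@np.array(CM[c]["mount"])
def ray(c,rc,s=None):
    K=CM[c]["camera_matrix"]; M=T(c,s)
    d=np.array([(rc[1]-K[0,2])/K[0,0],-(rc[0]-K[1,2])/K[1,1],-1]); d=M[:3,:3]@d
    return M[:3,3],d/np.linalg.norm(d)
def atz(c,rc,z,s=None):
    o,d=ray(c,rc,s); return o+d*(z-o[2])/d[2]
def tri(obs,s=None):
    A=np.zeros((3,3));b=np.zeros(3)
    for c,rc in obs:
        o,d=ray(c,rc,s); P=np.eye(3)-np.outer(d,d); A+=P;b+=P@o
    x=np.linalg.solve(A,b)
    return x,[round(float(np.linalg.norm(np.cross(x-ray(c,rc,s)[0],ray(c,rc,s)[1]))),4) for c,rc in obs]
def px(c,p,s=None):
    M=np.linalg.inv(T(c,s)); q=M[:3,:3]@np.array(p)+M[:3,3]; K=CM[c]["camera_matrix"]
    return np.array([K[1,2]+K[1,1]*(-q[1])/(-q[2]),K[0,2]+K[0,0]*q[0]/(-q[2])])
E
python3 - <<'E'
from h import *
np.set_printoptions(precision=4,suppress=True)
print("collar",tri([("scene",(152,255.2)),("side",(216,278.8)),("wrist",(98.2,28.1))]))
print("grip",tri([("scene",(140.5,259.4)),("side",(205.2,280.3))]))
print("stand", atz("scene",(165.3,257.6),0),atz("side",(238.3,275.1),0),atz("wrist",(91.8,62),0))
print("A",tri([("scene",(236.2,133)),("side",(149.9,290.9))]),atz("scene",(236.2,133),.066))
print("B",tri([("scene",(196,197)),("side",(176,282)),("wrist",(268,76))]),atz("scene",(196,197),.066),atz("wrist",(268,76),.066))
print("gate",atz("side",(291.6,248.5),0))
for n,o in dict(dish=[("scene",(307.3,235.7)),("side",(175.4,206)),("wrist",(279.6,271.1))],tape=[("scene",(200.5,152.7)),("side",(185.8,312.6)),("wrist",(285.1,44.4))],jar=[("scene",(256.9,294.7)),("side",(209.5,193.4)),("wrist",(167.1,271.7))]).items():
    print(n,[atz(c,r,0 ) for c,r in o])
for c in ["side","scene"]:
    im=cv2.imread(f"pics/{c}0.png")
    cr=im[230:330,120:270] if c=="side" else im[90:220,300:430]
    cv2.imwrite(f"pics/pen_{c}.png",cv2.resize(cr,None,fx=4.5,fy=4.5))
E
```

```text
collar (array([0.4703, 0.0678, 0.0616]), [0.0045, 0.0021, 0.0052])
grip (array([0.4704, 0.0736, 0.0966]), [0.0036, 0.0036])
stand [0.471  0.0704 0.    ] [0.4771 0.0708 0.    ] [0.4675 0.0771 0.    ]
A (array([ 0.4759, -0.2616,  0.0611]), [0.003, 0.003]) [ 0.482  -0.2612  0.066 ]
B (array([ 0.4839, -0.1066,  0.0646]), [0.0018, 0.0014, 0.0009]) [ 0.4865 -0.1062  0.066 ] [ 0.4845 -0.1068  0.066 ]
gate [0.5093 0.2433 0.    ]
dish [array([ 0.7103, -0.1786,  0.    ]), array([ 0.7155, -0.1819,  0.    ]), array([ 0.7057, -0.1661,  0.    ])]
tape [array([ 0.3953, -0.1745,  0.    ]), array([ 0.401 , -0.1733,  0.    ]), array([ 0.3957, -0.175 , -0.    ])]
jar [array([ 0.7027, -0.0158,  0.    ]), array([ 0.702 , -0.0101,  0.    ]), array([ 0.7027, -0.0089,  0.    ])]
```

View pics/pen_side.png

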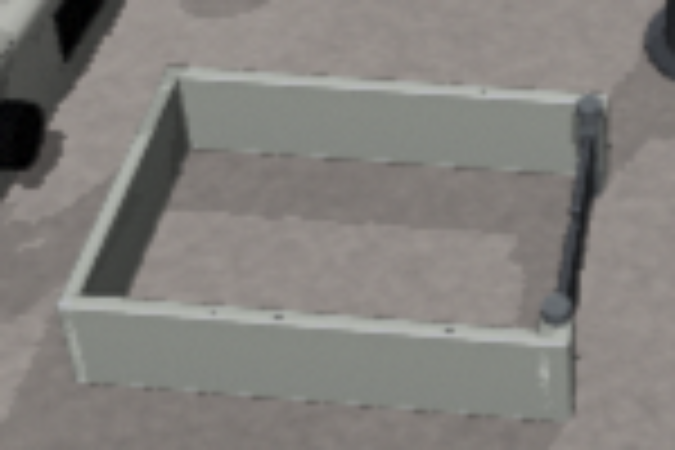

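View pics/pen_scene.png

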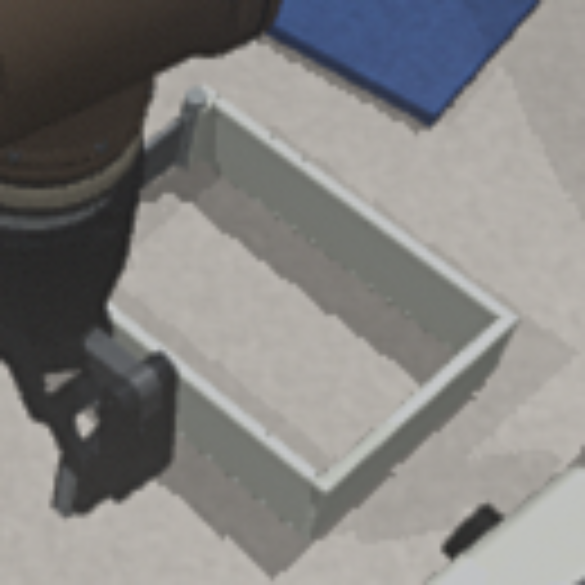

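```bash
python3 - <<'E'
from h import *
np.set_printoptions(precision=4,suppress=True)
f=lambda x,y:(230+y/4.5,120+x/4.5)
g=lambda x,y:(90+y/4.5,300+x/4.5)
P={}
for n,p in dict(bl=(175,68),bn=(65,303),gn=(572,342),gf=(606,96),postf=(590,103),postn=(556,300)).items(): print(n,atz("side",f(*p),.048))
for n,p in dict(bl=(318,490),bn=(518,320),gn=(210,92)).items(): print(n,atz("scene",g(*p),.048))
im=cv2.imread("pics/wrist0.png"); cv2.imwrite("pics/wB.png",cv2.resize(im[190:340,0:180],None,fx=4,fy=4))
im=cv2.imread("pics/scene0.png"); cv2.imwrite("pics/sAB.png",cv2.resize(im[160:280,90:240],None,fx=5,fy=5))
E
```

```text
bl [0.7132 0.1892 0.048 ]
bn [0.7048 0.334  0.048 ]
gn [0.497  0.3201 0.048 ]
gf [0.5078 0.1758 0.048 ]
postf [0.5143 0.1817 0.048 ]
postn [0.5073 0.2999 0.048 ]
bl [0.7183 0.1829 0.048 ]
bn [0.7122 0.3309 0.048 ]
gn [0.5084 0.3169 0.048 ]
```

View pics/sAB.png

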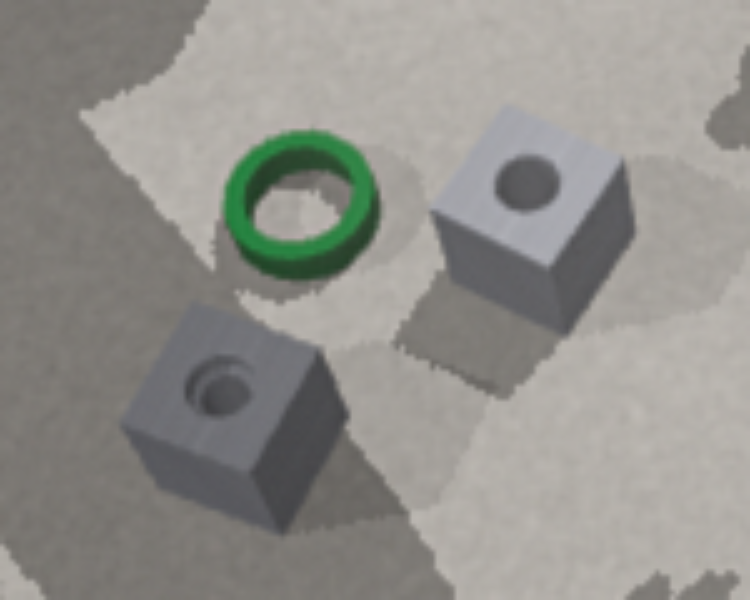

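arm_command --increments '[[[0, -5, -1.8, 0], [0, -5, -1.8, 0], [0, -5, -1.8, 0], [0, -5.4, -1.7, 0], [0, 0, 0, 0]]]' --grip 8.54

```text
time: 2.12
eef_pos: [0.4674, 0.0722, 0.2302]
tcp_rot: [0.499, 0.501, -0.5, 0.5]
contact_force: [-0.1, -0.7, 0.0]
opening: 0.999
```

```bash
cat > look.py <<'E'
import sys
from h import *
np.set_printoptions(precision=4,suppress=True)
tag=sys.argv[1]; cams=sys.argv[2].split(","); qs=sys.argv[3].split(",") if len(sys.argv)>3 else []
s=sensors.get_state(); print(s['time'],s['eef_pos'],R.from_quat(s['tcp_rot']).as_matrix().T.round(3).tolist(),s['contact_force'],s['opening'])
for c in cams:
    s=sensors.get_state(); im=optics.read_camera(c); cv2.imwrite(f"pics/{c}{tag}.png",im)
    for q in qs:
        for d in optics.place_of(c,q)[:4]:
            z={"gauge_grip":.097,"gauge_collar":.06,"adapter_1_mid":.033,"adapter_1_mouth":.066}.get(q,0)
            print(c,q,np.round(d['at'],1),round(d['conf'],2),"atz",z,atz(c,d['at'],z,s))
E
python3 look.py 1 wrist,scene gauge_grip,gauge_collar,stand,adapter_1_mouth,gate
```

```text
2.125 [0.4674 0.0722 0.2302] [[-0.002, 0.0, -1.0], [1.0, 0.002, -0.002], [0.002, -1.0, -0.0]] [-0.0551 -0.6778  0.0069] 0.9992900634588431
wrist gauge_grip [183.7 246.8] 0.81 atz 0.097 [0.4655 0.0728 0.097 ]
wrist gauge_collar [170.5 252.7] 0.71 atz 0.06 [0.4712 0.0753 0.06  ]
wrist stand [156.7 249.5] 0.8 atz 0 [0.468  0.0763 0.    ]
scene gauge_grip [139.3 259.2] 0.9 atz 0.097 [0.4717 0.0757 0.097 ]
scene gauge_collar [146.4 255.9] 0.76 atz 0.06 [0.4605 0.0748 0.06  ]
scene gauge_collar [254.7 293.7] 0.17 atz 0.06 [ 0.7156 -0.034   0.06  ]
scene stand [163.3 257.2] 0.81 atz 0 [0.4659 0.0732 0.    ]
scene adapter_1_mouth [236.9 132.9] 0.9 atz 0.066 [ 0.4833 -0.2622  0.066 ]
scene gate [139.8 321.7] 0.9 atz 0 [0.5115 0.2388 0.    ]
scene gate [199.  194.5] 0.66 atz 0 [ 0.4523 -0.0986  0.    ]
```

View pics/wrist1.png

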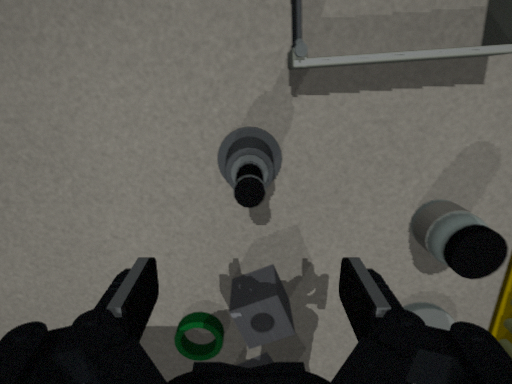

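View pics/scene1.png

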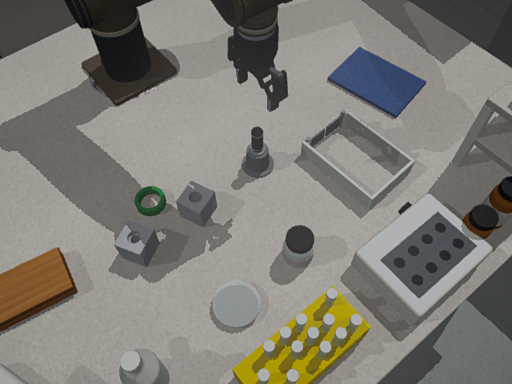

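arm_command --increments '[[[5, 0.1, -0.1, 0], [5, 0, 0, 0], [5.2, 0, 0, 0], [0, 0, 0, 0]]]' --grip 8.54

```text
time: 3.22
eef_pos: [0.4681, 0.0722, 0.0752]
tcp_rot: [0.497, 0.503, -0.503, 0.497]
contact_force: [0.1, 0.5, 0.0]
opening: 0.998
```

arm_command --increments '[[[0, 0, 0, 0], [0, 0, 0, 0], [0, 0, 0, 0], [0, 0, 0, 0], [0, 0, 0, 0], [0, 0, 0, 0]]]' --grip 0 --grip_force 50

```text
time: 3.98
eef_pos: [0.4714, 0.0721, 0.0808]
tcp_rot: [0.499, 0.501, -0.5, 0.5]
contact_force: [-5.5, 0.9, 8.1]
opening: 0.294
```

arm_command --increments '[[[-1, 0, 0, 0], [-3, 0, 0, 0], [-4, 0, 0, 0], [-3, 0, 0, 0], [0, 0, 0, 0]]]'

```text
time: 4.6
eef_pos: [0.4741, 0.072, 0.1926]
tcp_rot: [0.502, 0.498, -0.498, 0.502]
contact_force: [1.0, -0.2, -2.3]
opening: 0.293
```

```bash
python3 look.py 2 wrist,side,scene gauge_grip,gauge_collar,adapter_1_mouth
```

```text
4.6 [0.4741 0.072  0.1926] [[0.008, -0.0, -1.0], [1.0, 0.0, 0.008], [0.0, -1.0, 0.0]] [ 1.028  -0.1952 -2.2527] 0.29275218015625387
wrist gauge_grip [275.4 247.5] 0.79 atz 0.097 [0.4739 0.0015 0.097 ]
side gauge_grip [162.3 281.6] 0.98 atz 0.097 [ 0.4863 -0.1226  0.097 ]
side gauge_collar [177.5 282.9] 0.88 atz 0.06 [ 0.48   -0.1074  0.06  ]
side gauge_collar [182.6 311.5] 0.54 atz 0.06 [ 0.4042 -0.0936  0.06  ]
side adapter_1_mouth [149.9 283.5] 0.58 atz 0.066 [ 0.4944 -0.2525  0.066 ]
scene gauge_grip [206.6 199.7] 0.62 atz 0.097 [ 0.5279 -0.1241  0.097 ]
scene gauge_collar [119.1 255.6] 0.94 atz 0.06 [0.3977 0.1243 0.06  ]
scene gauge_collar [108.9 258.1] 0.6 atz 0.06 [0.3769 0.1486 0.06  ]
scene adapter_1_mouth [233.9 134.1] 0.89 atz 0.066 [ 0.479  -0.2567  0.066 ]
```

View pics/wrist2.png

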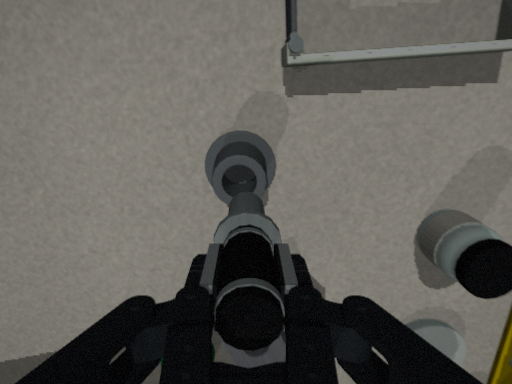

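View pics/side2.png

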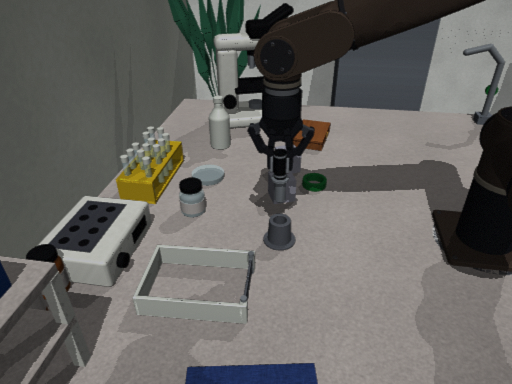

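```bash
python3 - <<'E'
from h import *
np.set_printoptions(precision=4,suppress=True)
print(tri([("scene",(119.1,255.6)),("side",(177.5,282.9))]))
print(tri([("scene",(108.9,258.1)),("side",(162.3,281.6))]))
s=sensors.get_state();print(s['eef_pos'])
print("top",atz("wrist",(317,250),.24))
for y in (.068,.072,.076):
  print(y,px("wrist",(.4741,y,.24)),px("wrist",(.4741,y,.118)), px("side",(.4741,y,.240)),px("side",(.4741,y,.118)),px("side",(.4741,y,.172)))
for c in ["wrist","side"]:
    im=cv2.imread(f"pics/{c}2.png")
    cr=im[110:370,170:330] if c=="wrist" else im[130:250,230:330]
    f=2.2 if c=="wrist" else 5
    cv2.imwrite(f"pics/z2_{c}.png",cv2.resize(cr,None,fx=f,fy=f))
E
```

```text
(array([0.4659, 0.0694, 0.1672]), [0.0022, 0.0022])
(array([0.4709, 0.071 , 0.2038]), [0.0037, 0.0037])
[0.4719 0.072  0.189 ]
top [0.4723 0.0811 0.24  ]
0.068 [346.848  254.9767] [215.3375 251.7675] [146.7637 279.0842] [196.3523 277.6887] [175.3598 278.2795]
0.072 [337.9995 255.0553] [210.1862 251.7884] [147.6571 278.8531] [197.3644 277.47  ] [176.3254 278.0554]
0.076 [328.9471 255.1356] [204.9762 251.8095] [148.5578 278.6202] [198.3841 277.2495] [177.2985 277.8296]
```

View pics/z2_wrist.png

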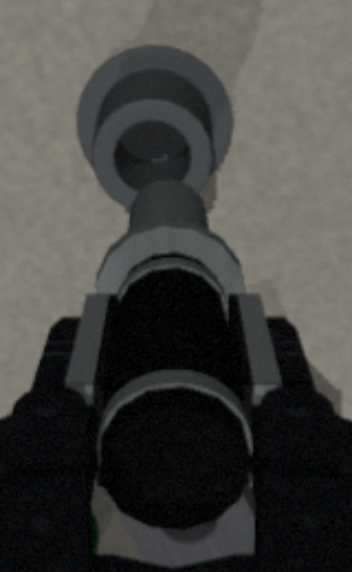

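View pics/z2_side.png

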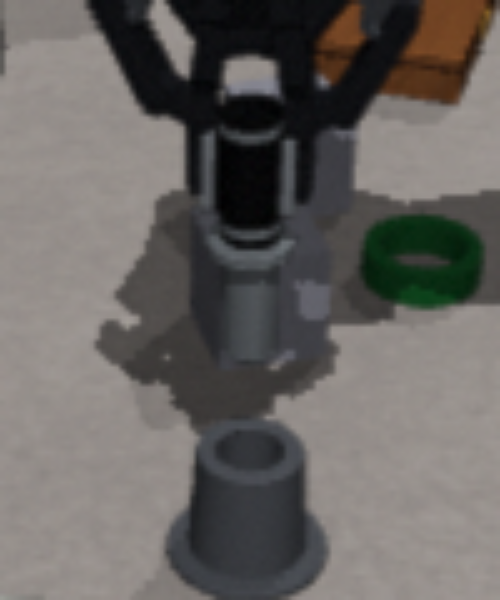

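arm_command --increments '[[[0, 0.3, 3, 0], [0, 0.5, 5, 0], [0, 0.5, 5, 0], [0, 0, 4, 0], [0, 0, 1.3, 0], [0, 0, 0, 0], [0, 0, 0, 0], [0, 0, 0, 0]]]'

```text
time: 6.2
eef_pos: [0.485, -0.1098, 0.1893]
tcp_rot: [0.5, 0.501, -0.5, 0.5]
contact_force: [-0.1, -0.4, -2.8]
opening: 0.291
```

```bash
python3 look.py 3 wrist,side,scene gauge_grip,gauge_collar,adapter_1_mouth; python3 - <<'E'
import cv2
im=cv2.imread("pics/wrist3.png"); cv2.imwrite("pics/z3w.png",cv2.resize(im[110:370,150:350],None,fx=2.3,fy=2.3))
im=cv2.imread("pics/scene3.png"); cv2.imwrite("pics/z3s.png",cv2.resize(im[120:260,100:260],None,fx=4,fy=4))
im=cv2.imread("pics/side3.png"); cv2.imwrite("pics/z3d.png",cv2.resize(im[100:220,220:350],None,fx=4.5,fy=4.5))
E
```

```text
6.2 [ 0.485  -0.1098  0.1893] [[-0.0, 0.0, -1.0], [1.0, 0.002, -0.0], [0.002, -1.0, -0.0]] [-0.1348 -0.3903 -2.7655] 0.29070721981715497
wrist gauge_grip [280.8 247.2] 0.6 atz 0.097 [ 0.4839 -0.1833  0.097 ]
wrist gauge_grip [173. 246.] 0.27 atz 0.097 [ 0.4829 -0.088   0.097 ]
wrist gauge_collar [238.4 250.4] 0.95 atz 0.06 [ 0.4868 -0.1618  0.06  ]
wrist gauge_collar [279.4 248.3] 0.45 atz 0.06 [ 0.4849 -0.2068  0.06  ]
side gauge_collar [140.5 282.4] 0.76 atz 0.06 [ 0.5056 -0.326   0.06  ]
side adapter_1_mouth [153.8 284.6] 0.88 atz 0.066 [ 0.4886 -0.2288  0.066 ]
scene gauge_grip [162.1 185.7] 0.9 atz 0.097 [ 0.4195 -0.0841  0.097 ]
scene gauge_collar [171.2 187.9] 0.87 atz 0.06 [ 0.4182 -0.0836  0.06  ]
scene adapter_1_mouth [232.9 133.3] 0.79 atz 0.066 [ 0.476  -0.2568  0.066 ]
```

View pics/z3w.png

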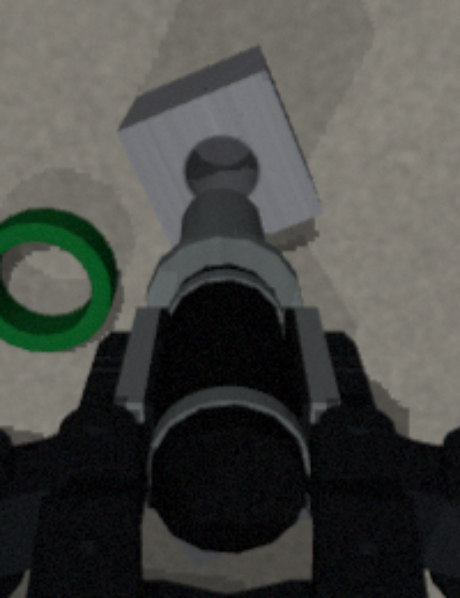

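View pics/z3s.png

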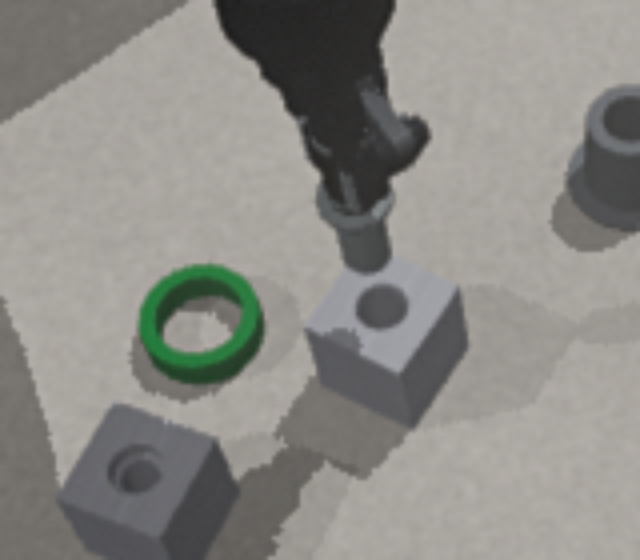

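View pics/z3d.png

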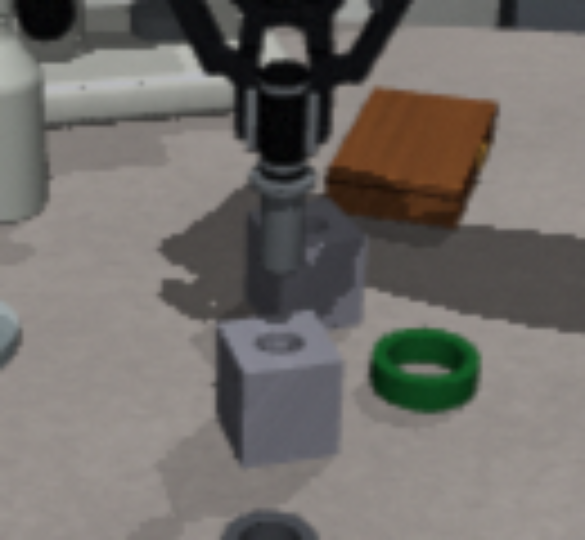

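```bash
python3 - <<'E'
from h import *
np.set_printoptions(precision=4,suppress=True)
print("mouth w",atz("wrist",(183.9,246.5),.066),"scene",atz("scene",(196.75,195.5),.066),"side",atz("side",(100+343/4.5,220+281/4.5),.066))
print("tri",tri([("wrist",(183.9,246.5)),("scene",(196.75,195.5)),("side",(100+343/4.5,220+281/4.5))]))
print("collar tri",tri([("scene",(171.2,187.9)),("side",(140.5,282.4))]))
print("collar tri w",tri([("scene",(171.2,187.9)),("side",(140.5,282.4)),("wrist",(238.4-18,250.4))]))
E
```

```text
mouth w [ 0.4831 -0.1075  0.066 ] scene [ 0.486  -0.1097  0.066 ] side [ 0.481  -0.1038  0.066 ]
tri (array([ 0.4828, -0.1089,  0.0621]), [0.0004, 0.001, 0.0014])
collar tri (array([ 0.4852, -0.1126,  0.1653]), [0.0001, 0.0001])
collar tri w (array([ 0.4848, -0.107 ,  0.1636]), [0.0051, 0.004, 0.0074])
```

arm_command --increments '[[[2, 0, 0, 0], [1.5, 0, 0, 0], [0, 0, 0, 0], [0, 0, 0, 0], [0, 0, 0, 0]]]'

```text
time: 7.42
eef_pos: [0.4855, -0.1112, 0.1552]
tcp_rot: [0.5, 0.499, -0.5, 0.501]
contact_force: [0.2, -0.0, -1.9]
opening: 0.29
```

```bash
python3 look.py 4 wrist,side,scene gauge_collar; python3 - <<'E'
import cv2
im=cv2.imread("pics/wrist4.png"); cv2.imwrite("pics/z4w.png",cv2.resize(im[110:270,170:330],None,fx=3.7,fy=3.7))
im=cv2.imread("pics/scene4.png"); cv2.imwrite("pics/z4s.png",cv2.resize(im[140:240,150:250],None,fx=6,fy=6))
im=cv2.imread("pics/side4.png"); cv2.imwrite("pics/z4d.png",cv2.resize(im[120:220,240:340],None,fx=6,fy=6))
E
```

```text
7.425 [ 0.4855 -0.1112  0.1552] [[0.001, -0.001, -1.0], [1.0, 0.0, 0.001], [0.0, -1.0, 0.001]] [ 0.2272 -0.041  -1.8752] 0.28998624381173693
wrist gauge_collar [239.4 251.7] 0.9 atz 0.06 [ 0.4882 -0.147   0.06  ]
side gauge_collar [150.4 282.9] 0.75 atz 0.06 [ 0.4968 -0.2605  0.06  ]
scene gauge_collar [179.6 189.1] 0.67 atz 0.06 [ 0.4381 -0.0941  0.06  ]
```

View pics/z4w.png

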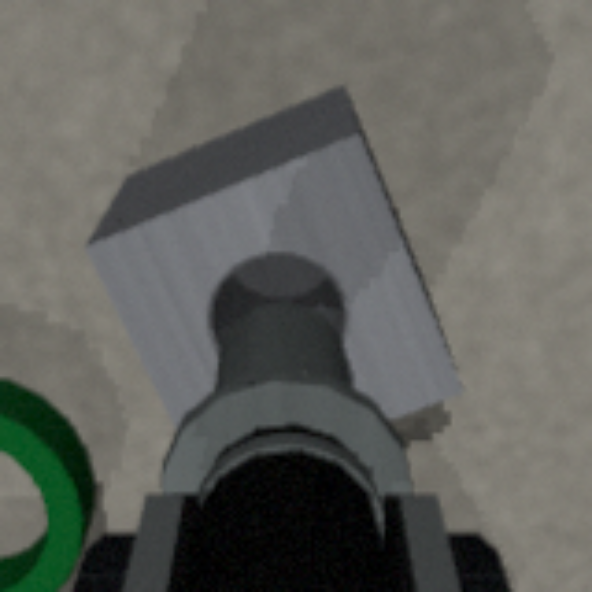

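View pics/z4s.png

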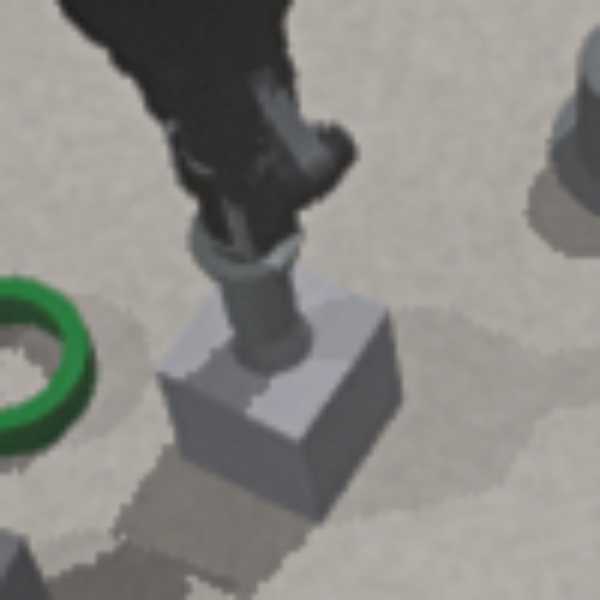

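View pics/z4d.png

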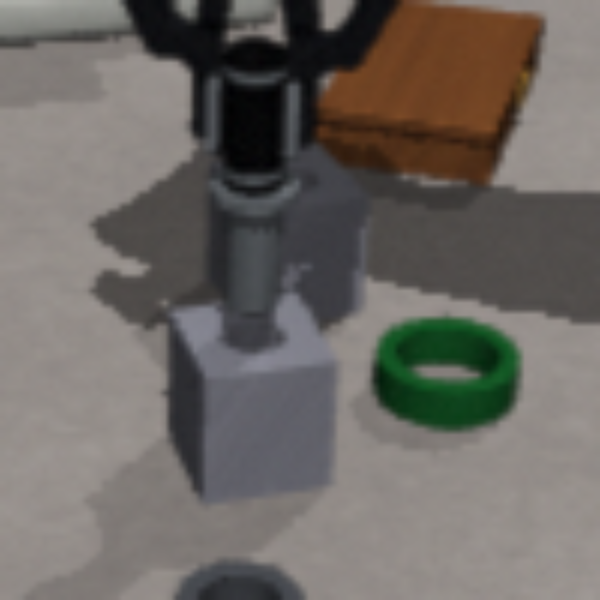

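```bash
python3 - <<'E'
from h import *
from scipy.optimize import least_squares
np.set_printoptions(precision=4,suppress=True)
s=sensors.get_state()
th=np.linspace(0,2*np.pi,72)
def circ(c,x,y,z,r): return np.array([px(c,(x+r*np.cos(t),y+r*np.sin(t),z),s) for t in th])
for mx,my in ((.484,-.1075),(.484,-.109),(.485,-.107)):
  e=circ("wrist",mx,my,.066,.014); f=circ("scene",mx,my,.066,.014);g=circ("side",mx,my,.066,.014)
  print("mouth",e.min(0),e.max(0),"sc",f.min(0),f.max(0),"side",g.min(0),g.max(0))
for r in (.009,.0105,.012):
  def F(p):
    x,y,z=p
    w=circ("wrist",x,y,z,r);a=circ("scene",x,y,z,r);b=circ("side",x,y,z,r)
    return [w[:,0].min()-191,(w[:,1].min()+w[:,1].max())/2-(170+281/3.7),a[:,0].max()-202,b[:,0].max()-172.3,b[:,1].mean()-281.4]
  o=least_squares(F,[.485,-.108,.08],x_scale=.01,diff_step=1e-4); print(r,o.x,o.fun)
E
```

```text
mouth [179.7257 228.8837] [214.1873 265.4672] sc [189.908  189.2188] [201.2416 202.4146] side [172.6919 276.1684] [178.1871 286.7983]
mouth [181.6384 228.9218] [215.963  265.4324] sc [190.2871 188.6362] [201.6315 201.8385] side [172.4076 276.2382] [177.8899 286.8558]
mouth [179.0867 230.1796] [213.5942 266.7863] sc [190.0907 189.6809] [201.4298 202.8799] side [172.7573 275.7687] [178.2554 286.4006]
0.009 [ 0.4837 -0.1113  0.0688] [ 1.0233  0.7999 -2.5905  3.2428  0.346 ]
0.0105 [ 0.4836 -0.1121  0.0706] [ 0.8723  0.7197 -2.2369  2.7916  0.4106]
0.012 [ 0.4836 -0.1128  0.0725] [ 0.7225  0.6393 -1.8803  2.3385  0.4753]
```

```bash
python3 - <<'E'
from h import *
np.set_printoptions(precision=4,suppress=True)
s=sensors.get_state();print(s['eef_pos'])
th=np.linspace(0,2*np.pi,72)
def circ(c,x,y,z,r): return np.array([px(c,(x+r*np.cos(t),y+r*np.sin(t),z),s) for t in th])
for z in (.076,.080,.084):
 for y in (-.112,-.108,-.104):
  o=[]
  for r,dz in ((.010,0),(.0125,.006)):
   w=circ("wrist",.484,y,z+dz,r);a=circ("scene",.484,y,z+dz,r);b=circ("side",.484,y,z+dz,r)
   o+=[w[:,0].min(),w[:,1].mean(),a[:,0].max(),a[:,1].mean(),b[:,0].max(),b[:,1].mean()]
  print(z,y,np.round(o,1))
E
```

```text
[ 0.4851 -0.111   0.1546]
0.076 -0.112 [194.8 247.3 198.4 193.5 173.2 281.7 194.2 247.4 197.9 193.2 171.7 281.8]
0.076 -0.108 [189.6 247.3 197.3 195.1 174.  281.6 188.9 247.3 196.9 194.8 172.5 281.6]
0.076 -0.104 [184.3 247.3 196.3 196.6 174.8 281.4 183.5 247.3 195.8 196.3 173.3 281.4]
0.08 -0.112 [196.6 247.3 197.4 193.3 171.9 281.8 196.1 247.3 197.  192.9 170.4 281.8]
0.08 -0.108 [191.3 247.3 196.3 194.9 172.7 281.6 190.7 247.3 195.9 194.5 171.2 281.7]
0.08 -0.104 [186.  247.3 195.3 196.4 173.5 281.4 185.2 247.3 194.9 196.1 172.  281.5]
0.084 -0.112 [198.5 247.3 196.4 193.1 170.6 281.8 198.1 247.3 196.  192.7 169.1 281.9]
0.084 -0.108 [193.2 247.3 195.4 194.6 171.4 281.6 192.5 247.3 194.9 194.3 169.9 281.7]
0.084 -0.104 [187.7 247.3 194.3 196.2 172.1 281.5 187.  247.3 193.9 195.9 170.6 281.5]
```

arm_command --increments '[[[0, -0.1, -0.15, 0], [0.5, 0, 0, 0], [0.5, 0, 0, 0], [0.5, 0, 0, 0], [0.5, 0, 0, 0], [0, 0, 0, 0]]]'

```text
time: 8.48
eef_pos: [0.4836, -0.1093, 0.1336]
tcp_rot: [0.5, 0.5, -0.5, 0.5]
contact_force: [0.8, 0.2, -2.6]
opening: 0.294
```

```bash
python3 look.py 5 wrist,side,scene; python3 - <<'E'
import cv2
im=cv2.imread("pics/wrist5.png"); cv2.imwrite("pics/z5w.png",cv2.resize(im[110:270,170:330],None,fx=3.7,fy=3.7))
a=cv2.imread("pics/scene5.png")[140:240,150:250]; b=cv2.imread("pics/side5.png")[120:220,240:340]
cv2.imwrite("pics/z5s.png",cv2.resize(cv2.hconcat([a,b]),None,fx=4,fy=4))
E
```

```text
8.475 [ 0.4836 -0.1093  0.1336] [[-0.001, 0.001, -1.0], [1.0, 0.0, -0.001], [0.0, -1.0, -0.001]] [ 0.8449  0.1739 -2.5667] 0.29412583510678664
```

View pics/z5w.png

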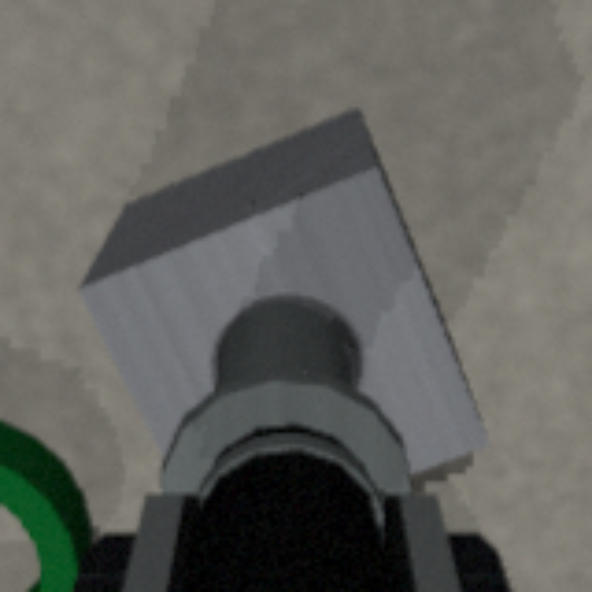

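View pics/z5s.png

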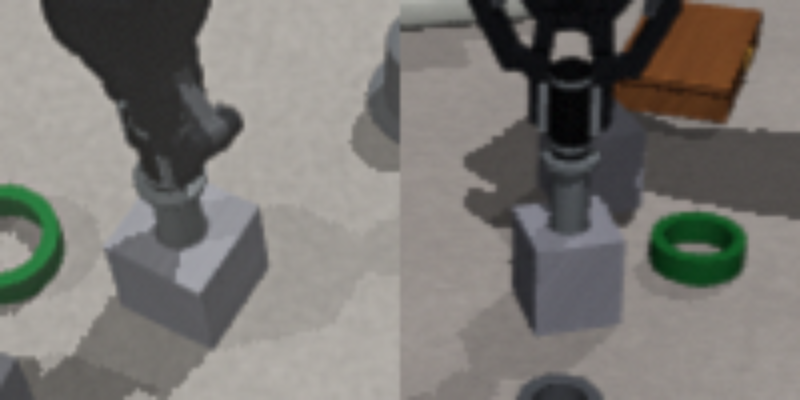

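arm_command --increments '[[[0.4, 0, 0, 0], [0.4, 0, 0, 0], [0.3, 0, 0, 0], [0.3, 0, 0, 0], [0, 0, 0, 0]]]'

```text
time: 9.25
eef_pos: [0.4838, -0.1094, 0.1199]
tcp_rot: [0.5, 0.5, -0.5, 0.5]
contact_force: [-0.8, -0.2, -1.9]
opening: 0.288
```

arm_command --increments '[[[0.6, 0, 0, 0], [0.6, 0, 0, 0], [0.6, 0, 0, 0], [0.6, 0, 0, 0], [0.3, 0, 0, 0], [0, 0, 0, 0], [0, 0, 0, 0]]]'

```text
time: 10.12
eef_pos: [0.4842, -0.1095, 0.0935]
tcp_rot: [0.5, 0.5, -0.5, 0.5]
contact_force: [1.1, 0.1, -2.1]
opening: 0.293
```

```bash
python3 look.py 6 wrist,side; python3 - <<'E'
import cv2
a=cv2.imread("pics/wrist6.png")[110:270,170:330]; b=cv2.imread("pics/side6.png")[120:220,240:340]
cv2.imwrite("pics/z6.png",cv2.hconcat([cv2.resize(a,(400,400)),cv2.resize(b,(400,400))]))
E
```

```text
10.125 [ 0.4842 -0.1095  0.0935] [[0.0, -0.0, -1.0], [1.0, -0.0, 0.0], [-0.0, -1.0, 0.0]] [ 1.1261  0.1307 -2.1324] 0.292570064550064
```

View pics/z6.png

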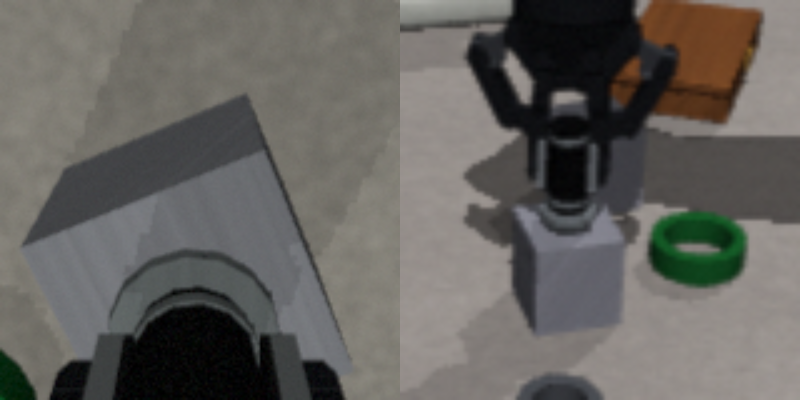

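arm_command --increments '[[[0.25, 0, 0, 0], [0.2, 0, 0, 0], [0.15, 0, 0, 0], [0, 0, 0, 0], [0, 0, 0, 0]]]'

```text
time: 10.85
eef_pos: [0.484, -0.1095, 0.0873]
tcp_rot: [0.5, 0.5, -0.5, 0.5]
contact_force: [-1.0, 0.1, -1.8]
opening: 0.291
```

arm_command --increments '[[[0.1, 0, 0, 0], [0, 0, 0, 0]]]'

```text
time: 11.1
eef_pos: [0.4842, -0.1096, 0.087]
tcp_rot: [0.5, 0.5, -0.5, 0.5]
contact_force: [-2.0, 0.5, 3.4]
opening: 0.292
```

arm_command --increments '[[[0, 0, 0, 0], [0, 0, 0, 0], [0, 0, 0, 0], [0, 0, 0, 0], [0, 0, 0, 0], [0, 0, 0, 0]]]' --grip 6

```text
time: 11.85
eef_pos: [0.484, -0.1095, 0.0863]
tcp_rot: [0.5, 0.5, -0.5, 0.5]
contact_force: [-0.6, 0.2, 0.5]
opening: 0.703
```

```bash
python3 look.py 7 wrist,side gauge_collar; python3 - <<'E'
import cv2
a=cv2.imread("pics/wrist7.png")[110:270,170:330]; b=cv2.imread("pics/side7.png")[120:220,240:340]
cv2.imwrite("pics/z7.png",cv2.hconcat([cv2.resize(a,(400,400)),cv2.resize(b,(400,400))]))
E
```

```text
11.85 [ 0.484  -0.1095  0.0863] [[-0.0, 0.0, -1.0], [1.0, 0.0, -0.0], [0.0, -1.0, -0.0]] [-0.5549  0.1951  0.5203] 0.7032957207377055
wrist gauge_collar [240.4 251.7] 0.75 atz 0.06 [ 0.4857 -0.1105  0.06  ]
side gauge_collar [176.3 281.8] 0.63 atz 0.06 [ 0.4836 -0.113   0.06  ]
```

View pics/z7.png

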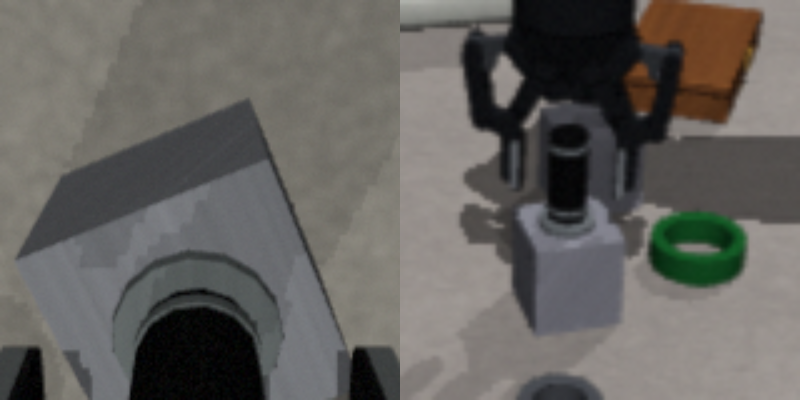

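arm_command --increments '[[[-4, 0, 0, 0], [-5, 0, 0, 0], [-5, 0, 0, 0], [0, -0.2, 5, 0], [0, -0.2, 5, 0], [0, -0.1, 5, 0], [0, 0, 0, 0], [0, 0, 0, 0], [0, 0, 0, 0]]]' --grip 8.54

```text
time: 13.18
eef_pos: [0.4791, -0.2583, 0.2262]
tcp_rot: [0.5, 0.501, -0.5, 0.5]
contact_force: [0.6, 0.0, 0.1]
opening: 0.995
```

```bash
python3 look.py 8 wrist,scene gauge_collar,adapter_1_mouth,gate; python3 - <<'E'
import cv2
a=cv2.imread("pics/wrist8.png")[100:300,150:350]
cv2.imwrite("pics/z8.png",cv2.resize(a,(600,600)))
a=cv2.imread("pics/scene8.png")[90:220,290:430]
cv2.imwrite("pics/z8p.png",cv2.resize(a,None,fx=4.5,fy=4.5))
E
```

```text
13.175 [ 0.4791 -0.2583  0.2262] [[-0.0, 0.0, -1.0], [1.0, 0.001, -0.0], [0.001, -1.0, -0.0]] [0.5632 0.0355 0.1209] 0.9954751794582132
wrist adapter_1_mouth [181.5 247.2] 0.95 atz 0.066 [ 0.4777 -0.2637  0.066 ]
scene gauge_collar [198.4 192.7] 0.58 atz 0.06 [ 0.4822 -0.1152  0.06  ]
scene gauge_collar [241.6 137. ] 0.52 atz 0.06 [ 0.4942 -0.2607  0.06  ]
scene adapter_1_mouth [233.9 134.7] 0.81 atz 0.066 [ 0.4798 -0.2558  0.066 ]
scene gate [138.2 322.4] 0.7 atz 0 [0.509  0.2434 0.    ]
```

View pics/z8.png

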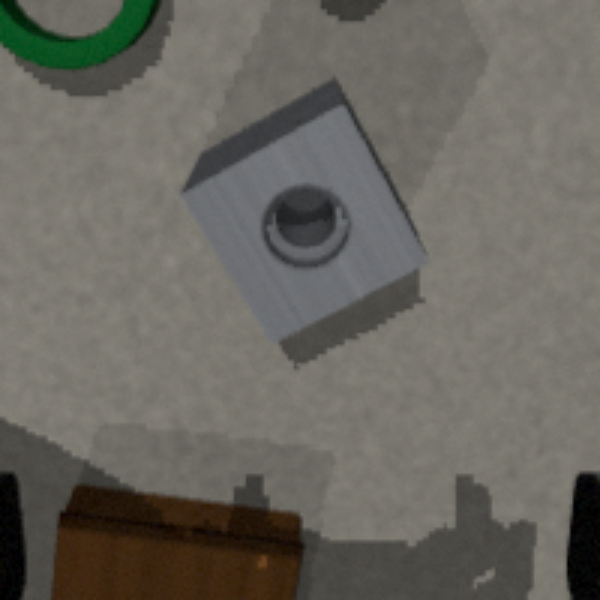

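View pics/z8p.png

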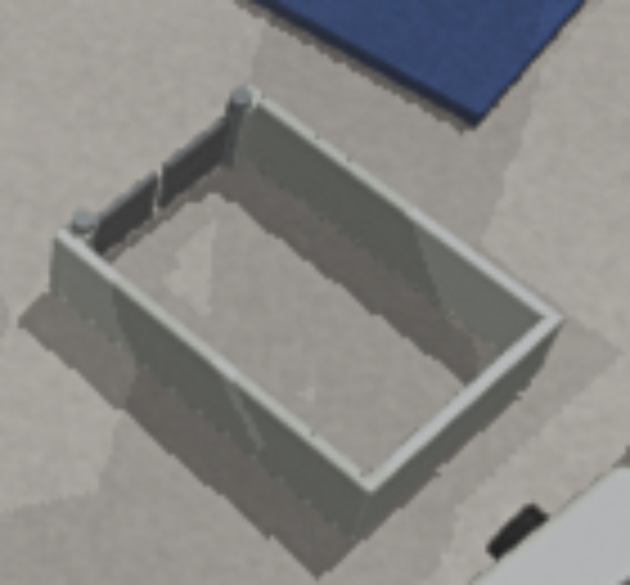

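View pics/scene8.png

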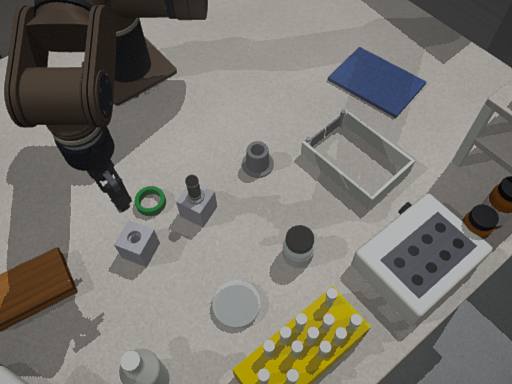

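```bash
python3 - <<'E'
from h import *
np.set_printoptions(precision=4,suppress=True)
s=sensors.get_state();print(s['eef_pos'])
C=[atz("wrist",(100+y/3,150+x/3),.066)[:2] for x,y in ((183,190),(345,104),(427,255),(280,342))]
print(np.array(C),np.mean(C,0))
for i in range(4):
  d=C[(i+1)%4]-C[i]; print(np.linalg.norm(d),np.degrees(np.arctan2(d[1],d[0])))
print("mouth",atz("wrist",(100+225/3,150+306/3),.066))
g=lambda x,y:(90+y/4.5,290+x/4.5)
W={n:atz("scene",g(*p),.048)[:2] for n,p in dict(gR=(57,233),gL=(250,90),bR=(370,492),bL=(563,320),pR=(83,218),pL=(240,96)).items()}
for n in W: print(n,W[n])
yaw=[np.arctan2(*(W[b]-W[a])[::-1]) for a,b in (("gR","bR"),("gL","bL"))]; print(yaw, W["pL"]-W["pR"],(W["pL"]+W["pR"])/2,np.linalg.norm(W["bL"]-W["bR"]))
E
```

```text
[ 0.4791 -0.2592  0.2264]
[[ 0.4427 -0.2464]
 [ 0.4944 -0.2188]
 [ 0.5224 -0.2684]
 [ 0.4737 -0.2994]] [ 0.4833 -0.2583]
0.05869033405332606 28.087802851886956
0.05688130296825857 -60.575722280169316
0.05773849481422419 -147.42293054699334
0.06143425512352337 120.37865554994904
mouth [ 0.4824 -0.2581  0.066 ]
gR [0.5117 0.1722]
gL [0.5057 0.3158]
bR [0.7211 0.1847]
bL [0.7122 0.3309]
pR [0.513 0.189]
pL [0.5053 0.3087]
[np.float64(0.059560270396127324), np.float64(0.07293401491724165)] [-0.0077  0.1197] [0.5091 0.2488] 0.14646015825179873
```

arm_command --increments '[[[0, 0.3, 0, 0], [0, 0, 0, -0.175], [0, 0, 0, -0.175], [0, 0, 0, -0.174], [5, 0, 0, 0], [5, 0, 0, 0], [2, 0, 0, 0], [0, 0, 0, 0], [0, 0, 0, 0]]]' --grip 8.54

```text
time: 14.7
eef_pos: [0.4829, -0.2601, 0.1077]
tcp_rot: [0.353, 0.612, -0.354, 0.613]
contact_force: [0.5, 0.8, 0.0]
opening: 1.0
```

```bash
python3 look.py 9 wrist,scene,side adapter_1_mouth; python3 - <<'E'
import cv2
b=cv2.imread("pics/scene9.png")[180:280,80:180]
a=cv2.imread("pics/wrist9.png")[84:384,100:400]
cv2.imwrite("pics/z9.png",cv2.hconcat([cv2.resize(a,(400,400)),cv2.resize(b,(400,400))]))
E
```

```text
14.7 [ 0.4829 -0.2601  0.1077] [[0.002, -0.001, -1.0], [0.866, 0.5, 0.001], [0.5, -0.866, 0.002]] [0.5124 0.8413 0.0452] 1.000432038657814
wrist adapter_1_mouth [228.1 244.7] 0.59 atz 0.066 [ 0.4818 -0.2614  0.066 ]
scene adapter_1_mouth [232.5 133.5] 0.81 atz 0.066 [ 0.4755 -0.256   0.066 ]
side adapter_1_mouth [150.  289.4] 0.59 atz 0.066 [ 0.4772 -0.2545  0.066 ]
```

View pics/z9.png

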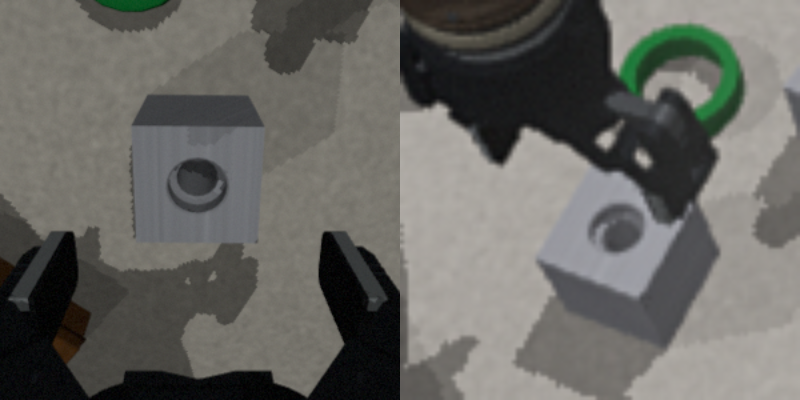

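arm_command --increments '[[[3, 0, 0, 0], [3, 0, 0, 0], [1.7, 0, 0, 0], [0, 0, 0, 0], [0, 0, 0, 0]]]' --grip 8.54

```text
time: 15.62
eef_pos: [0.4828, -0.2601, 0.0305]
tcp_rot: [0.353, 0.612, -0.354, 0.613]
contact_force: [-0.4, -0.1, 0.0]
opening: 1.0
```

arm_command --increments '[[[0, 0, 0, 0], [0, 0, 0, 0], [0, 0, 0, 0], [0, 0, 0, 0], [0, 0, 0, 0]]]' --grip 0 --grip_force 60

```text
time: 16.25
eef_pos: [0.4829, -0.2602, 0.0307]
tcp_rot: [0.353, 0.612, -0.354, 0.613]
contact_force: [-0.1, -0.5, 6.0]
opening: 0.694
```

arm_command --increments '[[[-2, 0, 0, 0], [-4, 0, 0, 0], [-5, 0, 0, 0], [-5, 0, 0, 0], [-2, 0, 0, 0], [0, 0, 0, 0], [0, 1.5, -2.6, 0], [0, 2.5, -4.33, 0], [0, 2.5, -4.33, 0], [0, 2.5, -4.33, 0], [0, 2.5, -4.33, 0], [0, 2.5, -4.33, 0], [0, 2.5, -4.33, 0], [0, 2.5, -4.33, 0], [0, 1, -1.73, 0], [0, 0, 0, 0], [0, 0, 0, 0]]]'

```text
time: 18.38
eef_pos: [0.4809, 0.1399, 0.2074]
tcp_rot: [0.353, 0.613, -0.354, 0.612]
contact_force: [-0.6, 0.4, -3.1]
opening: 0.693
```

arm_command --increments '[[[0, 0, 0, -0.185], [0, 0, 0, -0.185], [0, 0, 0, -0.185], [0, 0, 0, -0.185], [0, 0, 0, -0.185], [0, 0, 0, -0.187], [0, 3.5, -3.1, 0], [0, 3.5, -3.1, 0], [0, 3.5, -2.9, 0], [0, 0, 0, 0], [0, 0, 0, 0]]]'

```text
time: 19.75
eef_pos: [0.3846, 0.2385, 0.2091]
tcp_rot: [-0.023, 0.707, 0.023, 0.707]
contact_force: [-0.0, 0.0, -3.5]
opening: 0.695
```

```bash
python3 look.py 10 wrist,scene,side gate,gauge_collar; python3 - <<'E'
import cv2
b=cv2.imread("pics/scene10.png")[60:220,180:430]
cv2.imwrite("pics/z10.png",cv2.resize(b,None,fx=3,fy=3))
E
```

```text
19.75 [0.3846 0.2385 0.2091] [[0.0, -0.001, -1.0], [-0.064, 0.998, -0.001], [0.998, 0.064, 0.0]] [-0.0349  0.0237 -3.4889] 0.6948132631738905
scene gate [141.3 322.9] 0.85 atz 0 [0.5167 0.2379 0.    ]
scene gauge_collar [197.6 195.2] 0.95 atz 0.06 [ 0.484 -0.11   0.06 ]
side gate [292.4 251.3] 0.62 atz 0 [0.5034 0.2445 0.    ]
side gauge_collar [173.  283.7] 0.65 atz 0.06 [ 0.4804 -0.1308  0.06  ]
```

View pics/z10.png

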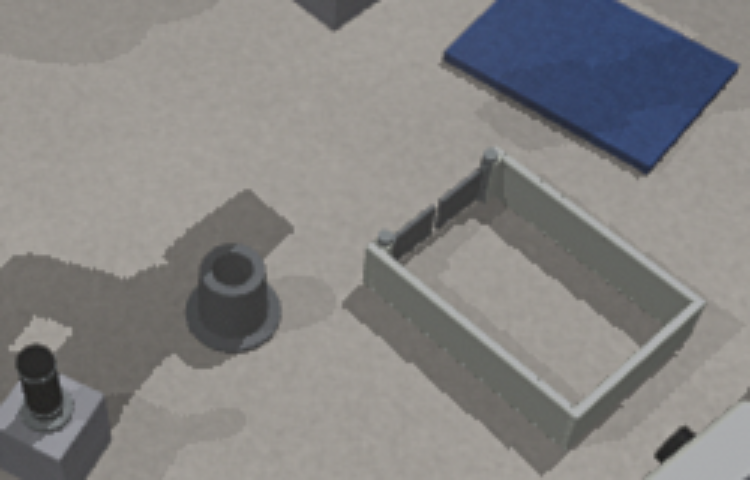

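View pics/wrist10.png

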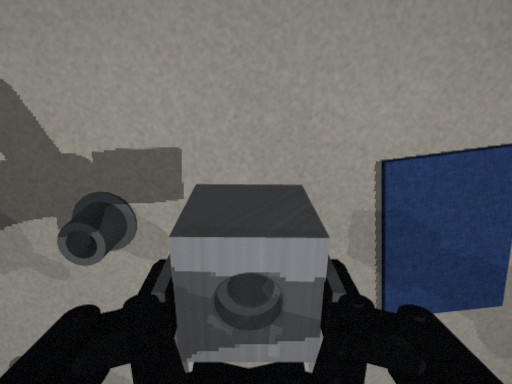

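View pics/side10.png

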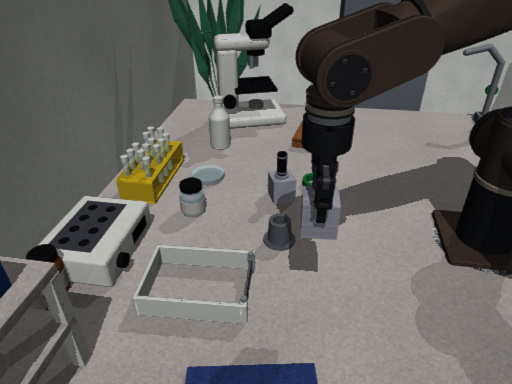

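arm_command --increments '[[[3, 0, 0, 0], [5, 0, 0, 0], [5, 0, 0, 0], [3, 0, 0, 0], [1, 0, 0, 0], [0, 0, 0, 0], [0, 0, 0, 0]]]'

```text
time: 21.08
eef_pos: [0.3858, 0.24, 0.0411]
tcp_rot: [-0.023, 0.705, 0.023, 0.708]
contact_force: [-0.2, 0.2, -3.5]
opening: 0.695
```

```bash
python3 look.py 11 scene,side; python3 - <<'E'
import cv2
b=cv2.imread("pics/scene11.png")[50:210,240:430]
a=cv2.imread("pics/side11.png")[190:350,130:350]
cv2.imwrite("pics/z11.png",cv2.resize(cv2.hconcat([a,b]),None,fx=1.95,fy=1.95,interpolation=cv2.INTER_CUBIC))
E
```

```text
21.075 [0.3858 0.24   0.0411] [[0.003, 0.001, -1.0], [-0.065, 0.998, 0.001], [0.998, 0.065, 0.004]] [-0.1527  0.2343 -3.5151] 0.695329016015544
```

View pics/z11.png

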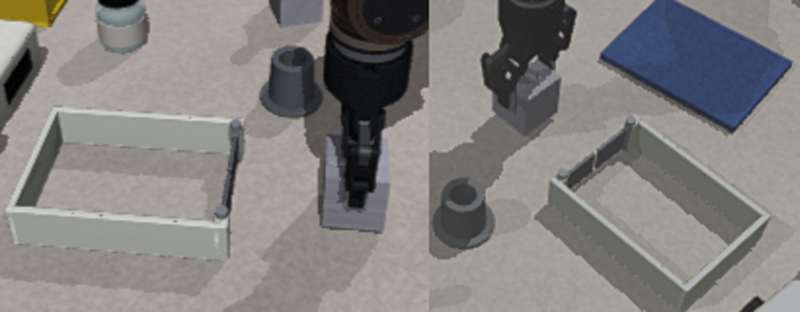

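arm_command --increments '[[[0, 0, 2, 0], [0, 0, 3, 0], [0, 0, 2, 0], [0, 0, 1.5, 0], [0, 0, 1.5, 0], [0, 0, 1.5, 0], [0, 0, 0, 0]]]'

```text
time: 22.05
eef_pos: [0.4999, 0.2469, 0.0394]
tcp_rot: [-0.023, 0.706, 0.023, 0.707]
contact_force: [-0.4, 0.4, -3.0]
opening: 0.692
```

```bash
python3 look.py 12 scene,side; python3 - <<'E'
import cv2
b=cv2.imread("pics/scene12.png")[50:210,240:430]
a=cv2.imread("pics/side12.png")[190:350,130:350]
cv2.imwrite("pics/z12.png",cv2.resize(cv2.hconcat([a,b]),None,fx=1.95,fy=1.95,interpolation=cv2.INTER_CUBIC))
E
```

```text
22.05 [0.4999 0.2469 0.0394] [[0.001, 0.0, -1.0], [-0.065, 0.998, 0.0], [0.998, 0.065, 0.001]] [-0.4096  0.4002 -3.0371] 0.6920617560617611
```

View pics/z12.png

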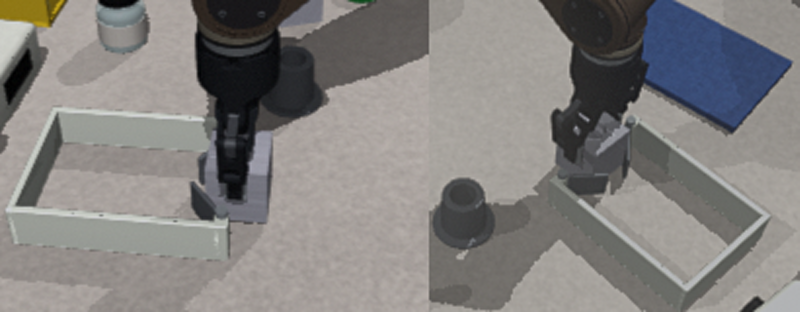

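arm_command --increments '[[[0, 0, 1.5, 0], [0, 0, 1.5, 0], [0, 0, 1.5, 0], [0, 0, 2, 0], [0, 0, 2, 0], [0, 0, 2, 0], [0, 0, 2, 0], [0, 0, 1, 0], [0, 0, 0, 0], [0, 0, 0, 0]]]'

```text
time: 23.4
eef_pos: [0.633, 0.2556, 0.0389]
tcp_rot: [-0.023, 0.707, 0.023, 0.706]
contact_force: [-1.0, -0.2, -3.6]
opening: 0.693
```

```bash
python3 look.py 13 scene,side; python3 - <<'E'
import cv2
b=cv2.imread("pics/scene13.png")[50:210,240:430]
a=cv2.imread("pics/side13.png")[190:350,130:350]
cv2.imwrite("pics/z13.png",cv2.resize(cv2.hconcat([a,b]),None,fx=1.95,fy=1.95,interpolation=cv2.INTER_CUBIC))
E
```

```text
23.4 [0.633  0.2556 0.0389] [[-0.001, -0.0, -1.0], [-0.065, 0.998, -0.0], [0.998, 0.065, -0.001]] [-1.0341 -0.1826 -3.6344] 0.6929095682435381
```

View pics/z13.png

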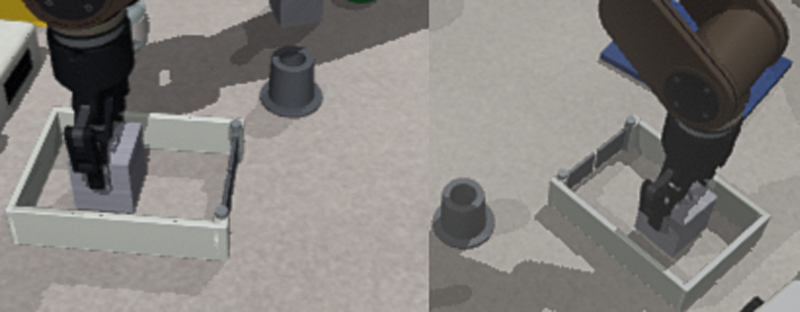

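arm_command --increments '[[[0.4, 0, 0, 0], [0.3, 0, 0, 0], [0.1, 0, 0, 0], [0, 0, 0, 0]]]'

```text
time: 24.0
eef_pos: [0.6336, 0.2557, 0.0312]
tcp_rot: [-0.023, 0.707, 0.023, 0.707]
contact_force: [0.2, -0.5, -3.0]
opening: 0.694
```

arm_command --increments '[[[0, 0, 0, 0], [0, 0, 0, 0], [0, 0, 0, 0], [0, 0, 0, 0]]]' --grip 7.5

```text
time: 24.5
eef_pos: [0.6339, 0.2557, 0.0317]
tcp_rot: [-0.023, 0.706, 0.023, 0.707]
contact_force: [-1.0, 0.4, 0.1]
opening: 0.878
```

arm_command --increments '[[[-2, 0, 0, 0], [-3, 0, 0, 0], [-5, 0, 0, 0], [-5, 0, 0, 0], [-5, 0, 0, 0], [0, 0, -4, 0], [0, 0, 0, 0], [0, 0, 0, 0]]]'

```text
time: 25.5
eef_pos: [0.594, 0.2531, 0.2323]
tcp_rot: [-0.023, 0.706, 0.023, 0.707]
contact_force: [0.3, -0.1, -0.7]
opening: 0.881
```

```bash
python3 look.py 14 scene,side,wrist adapter_1_mid,adapter_1_mouth,gauge_collar,dish,tape,jar
```

```text
25.5 [0.594  0.2531 0.2323] [[0.001, 0.0, -1.0], [-0.065, 0.998, 0.0], [0.998, 0.065, 0.002]] [ 0.3168 -0.1429 -0.6795] 0.8807089258941583
scene adapter_1_mid [160.6 363.2] 0.68 atz 0.033 [0.6319 0.2516 0.033 ]
scene adapter_1_mouth [152.3 367.2] 0.6 atz 0.066 [0.6342 0.2537 0.066 ]
scene adapter_1_mouth [140.6 320.6] 0.21 atz 0.066 [0.5444 0.1958 0.066 ]
scene gauge_collar [197.7 195.7] 0.72 atz 0.06 [ 0.4849 -0.1093  0.06  ]
scene gauge_collar [256.3 295.3] 0.51 atz 0.06 [ 0.7202 -0.0338  0.06  ]
scene dish [308.3 235.7] 0.78 atz 0 [ 0.7119 -0.1798  0.    ]
scene dish [150.8 366.9] 0.32 atz 0 [0.6046 0.2999 0.    ]
scene tape [199.2 151.3] 0.9 atz 0 [ 0.3904 -0.1752  0.    ]
scene jar [256.2 295.4] 0.93 atz 0 [ 0.7024 -0.0136  0.    ]
scene jar [139.2 322.7] 0.45 atz 0 [0.5117 0.2419 0.    ]
side adapter_1_mid [279.5 188.2] 0.69 atz 0.033 [0.6266 0.2614 0.033 ]
side adapter_1_mouth [266.  186.5] 0.73 atz 0.066 [0.6277 0.258  0.066 ]
side gauge_collar [174.1 281.3] 0.77 atz 0.06 [ 0.4862 -0.1241  0.06  ]
side dish [176.  208.8] 0.67 atz 0 [ 0.7064 -0.1798  0.    ]
side tape [184.1 312.7] 0.76 atz 0 [ 0.4011 -0.1824  0.    ]
side jar [210.2 190. ] 0.78 atz 0 [ 0.7098 -0.0057  0.    ]
wrist adapter_1_mid [199.3 247.8] 0.75 atz 0.033 [0.6334 0.2571 0.033 ]
wrist adapter_1_mouth [212.2 248.4] 0.67 atz 0.066 [0.6355 0.2579 0.066 ]
wrist jar [227.8  38.2] 0.89 atz 0 [ 0.7016 -0.0073  0.    ]
```

View pics/scene14.png

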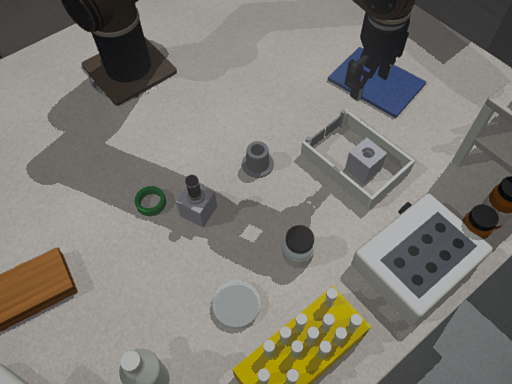

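View pics/side14.png

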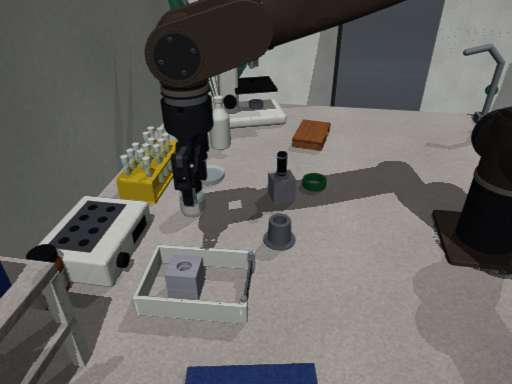

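```bash
python3 - <<'E'
import cv2
a=cv2.imread("pics/scene14.png"); b=cv2.imread("pics/side14.png")
cv2.imwrite("pics/z14.png",cv2.hconcat([cv2.resize(a[165:235,165:235],(390,390)),cv2.resize(b[240:330,130:265],(400,390))]))
E
```

```text
(no output)
```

View pics/z14.png

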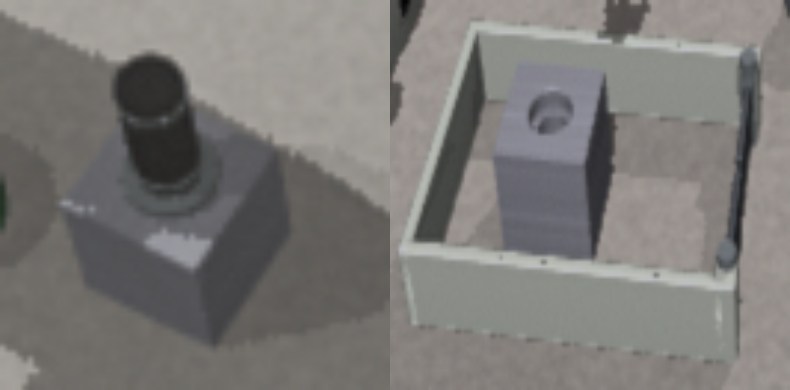

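The collar lies flat on the good adapter. The other adapter stands upright in the pen, both leaves are shut, and the arm is clear.

```bash
python3 -c "
from plant import ctrl; print(ctrl.sign_off())"
```

```text
the job is handed in; nothing more can be done
None
```

The job is handed in, at about 25.7 s of the 72 s allowed. The hand-in reports no verdict, so what follows rests on my own last checks.

**Gauge:** I tried it in the adapter nearer its holder, and it went fully home there. The last pictures show the collar flat on the top. That adapter was never gripped, and it looks unmoved where it stood, at about (0.484, -0.108).

**Finding the clogged one:** I did not try the gauge in the second adapter. The first took the pin fully, and the wrist picture of the second showed the narrow step inside its bore.

**Reject pen:** I did not push the clogged adapter loose along the bench. I gripped it and carried it over to the gate, then took it through held about 8–10 mm off the bench, swinging the leaves open. I set it down about 125 mm past the gate, near the mid-line. The three cameras agree on its position to within about 1 cm. It stands upright, and both leaves look shut in the scene and side pictures.

**Bystanders and forces:** The dish, tape roll and jar read within about 1 cm of their starting places, which is network noise. The highest contact force I saw was about 10 N, when the fingers closed on the gauge. The open gripper was clear of everything at hand-in.

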